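# Press a battery module into the corner of a bonding jig and hold it

## Task

Lay the dark battery module flat on the aluminium bed of the bonding jig, lengthways along the blue fence and between the two yellow stop blocks, and let go of it. Then push it with the fingertips against the fence, ending in one diagonal push that presses it firmly against the fence and down onto the bed together, and finish while still holding it pressed there, flush along the fence. Leave the glue bottle, the parts box and the brush where they are.

Things in the scene. Friction and masses are not known exactly. Their poses are not given: they have to be found in the camera images.
- module: Loose black battery module, 60 (its x) x 110 (y) x 36 mm high, 0.2 to 0.45 kg, flat on the green mat at any yaw of a wide range; alike either way round. Long sides upright for the lowest 24 mm (grip there, across the 60 mm), then a grey 45 degree bevel 12 mm high and deep on both; top 36 mm wide with white label and orange stripe. Origin: centre of underside.
- bed: Bed of the jig: fixed flat aluminium plate, 180 (x) x 240 (y) x 12 mm thick, on the green mat, to the robot's left or right. Origin: centre of its underside; top face 12 mm above. Pressing down while sliding can jam the module: slide it by its upright side. Its x axis points away from the robot's side, towards the fence, its y axis along the fence; yaw varies.
- fence: Rigid fixed blue bar on the bed's far edge, 20 (x) x 240 (y) x 42 mm high. Origin: centre of underside, level with the bed's top; axes parallel to the bed's. Face to press on: x = -10 mm, 68 mm from the bed's centre; flush module: centre at x = -40 mm. No finger fits behind a flush module: let go 30 to 40 mm short. Firm means some 6 to 15 N into the fence and as much down.
- stops: Two fixed yellow stop blocks on the bed, reaching out from the fence, each 70 (x) x 20 (y) x 24 mm high, with 124 mm free between them for the module's 110 mm length. Origin: midway between them, level with the bed's top, 35 mm in front of the fence's face; axes parallel to the bed's. Their place along the fence varies.
- glue: Bystander: closed white glue bottle with a red cap, 38 mm across, 100 mm tall, standing on the mat. Origin: centre of its underside. Not to be moved.
- partsbox: Bystander: clear open box of small parts, 80 mm by 120 mm by 30 mm high, on the mat. Origin: centre of its underside. Not to be moved.
- brush: Bystander: flat antistatic brush with a wooden handle, 165 mm long (its y), 28 mm wide, 12 mm high, lying on the mat. Origin: on its underside, 90 mm from the handle's end. Not to be moved.
Mind the look-alikes: they are no part of the job. Leave any purple or turquoise look-alike of the module alone.

How it is judged (in metres and radians):
On the way:
1. the module lies flat on the jig's bed, in front of the fence and between the stop blocks, let go of by the fingers (z of module in the frame of bed between 0.01 and 0.0145 m and angle between module's own z axis and vertical below 0.04 rad and y of module in the frame of stops between -0.02 and 0.02 m and x of module in the frame of fence between -0.13 and -0.035 m and angle between the x axis of module and the x axis of fence, either way round below 0.2 rad and contact force between the fingers and module below 0.05 N and contact force between module and bed above 0.5 N and linear speed of module below 0.02 m/s), for 0.2 s.
At the end, for the whole second after the job is handed in: The module lies flat on the bed (2 mm, 2 degrees), flush with the fence (2.5 mm, 2 degrees), between the stop blocks, at rest, the fingers still pushing on it (over 4 N) so that it presses on the fence with over 3 N and on the bed with over 7 N, its own weight of 2 to 4 N included (z of module in the frame of bed between 0.01 and 0.0145 m and angle between module's own z axis and vertical below 0.04 rad and x of module in the frame of fence between -0.0425 and -0.037 m and angle between the x axis of module and the x axis of fence, either way round below 0.035 rad and y of module in the frame of stops between -0.01 and 0.01 m and contact force between module and fence above 3 N and contact force between module and bed above 7 N and contact force between the fingers and module above 4 N and linear speed of module below 0.01 m/s); the arm keeps its last pose, push and grip.
It fails at once if the glue bottle is disturbed (moved over 15 mm) (distance of glue from where it was at the start of the episode above 0.015 m).
It fails at once if the parts box is disturbed (moved over 15 mm) (distance of partsbox from where it was at the start of the episode above 0.015 m).
It fails at once if the brush is disturbed (moved over 15 mm) (distance of brush from where it was at the start of the episode above 0.015 m).
It also fails if it takes over 54 s, if anything falls off the work surface, if the arm or the gripper's body presses on something with over 40 N, if the wrist force passes 120 N, or if a joint passes its speed limit or range.

## Robot

A 7-joint arm with a two-finger parallel gripper is mounted at the origin on the work surface. World frame = base frame: x ahead of the robot, y to its left, z up, the work surface at z = 0. Lengths are in m, angles in degrees, forces in N, time in s.
With the tool pointing down it reaches from about 0.4 to 0.9 m from the base axis. Payload 5.6 kg.
Tool frame: the origin (TCP) lies midway between the tips of the shut fingers; the grasp point (between the pads) lies 19 mm behind it; x points along the fingers, y is the direction in which the jaws open and shut, and the axes are right-handed (so a half turn about x gives the same grasp; the last joint's range is limited). The gripper opens to 92 mm and grips with 3 to 60 N. Pads are 20 mm wide; open, the fingers measure 128 mm over their backs; the gripper's body (75 mm by 189 mm) begins 69 mm behind the grasp point.
Start: joints at [-65.718, 26.786, -0.665, 91.828, 0.344, 61.387, -3.226], TCP at [0.293, 0.58, 0.215] pointing down, gripper open.
Joint ranges: [-144.91, 144.91], [-17.63, 115.5], [-89.93, 88.59], [15.96, 139.68], [-74.01, 254.01], [8.47, 105.57], [-167.45, 167.45]. Speed limits (degrees/s): [147.25, 147.25, 180, 180, 180, 180, 180].

## Interface

Orientations are given as a 3x3 rotation matrix whose columns are the frame's x, y, z axes.
In Python, from station import status, read_camera, camera_info, ctrl gives the robot as it stands.
- The arm moves only by the tool servo_tool, never from a script. Its argument "increments" is a list of rows, each a list of 3 entries, a list of its own where there are three numbers: the shift along the tool's x, y, z normalised to -1 to 1, where 1 is 20 cm, then the turn, a rotation vector about the tool's x, y, z normalised to -1 to 1, where 1 is pi/2 rad, then the opening, from 0 (shut) to 1 (fully open). A call has 1 to 5 rows; each row is the pose to reach, as a shift and turn from the pose commanded when the call began, along the tool's axes at that moment; what a row does not reach only later rows make up. A row lasts 1/10 s, in which the tool goes at most 50 mm and 8.59 degrees, less where a joint would pass 70% of its speed; a pose out of reach is approached as far as the arm can. A call with a number of a shift or a turn outside -1 to 1 is refused whole. A call with a gripper value outside its range is refused whole. The fingers move at their own pace and stop on an object; the grip force is fixed at half the most. Time passes only in rows, so rows that repeat a pose let the fingers close. It gives the time, the measured TCP pose, the force and the opening at its end, in the units of the state.
- status.state(): the state, without advancing time (a new reading comes with each control period).
- read_camera(name): name is "scene" or "side" or "wrist"; returns the picture (480x640x3 uint8, red, green, blue); there is no depth.
- camera_info(name): a dict with "fx", "fy", "cx", "cy" (pixels), "distortion" ([k1, k2, p1, p2, k3] as OpenCV has them; the pictures are not rectified), "cam_to_world" (4x4, takes a point from camera to world coordinates). Camera axes: x right, y down, z forward; pixel columns grow to the right and rows downward; lengths in m; the calibration is good to about 2 mm. A picture is of the moment at which its call begins: read the wrist's pose just before it. camera_info takes no time and is no camera call; for the wrist camera it gives the pose at the moment of the call.
- ctrl.close_job(): hands the job in, once; it reports no verdict.
The state is a dict: "clock": time; "qpos": joint angles; "joint_velocities": joint speeds; "joint_efforts": joint torques, N m; "tcp_pos": TCP position; "eef_rot": TCP orientation; "ft_force": force on the tool from outside, world axes, zero at the start; "moment": the same for the moment, N m; "width": finger opening in m.
Only numpy, scipy, OpenCV 4.12 (cv2) and the standard library are available. Lean on these libraries where they do the work, as an engineer would, in place of code of your own. Each camera call takes 0.05 s, during which the arm holds its last target.

## Working session

There is one attempt and no reset: what is moved stays moved. The work goes in short steps, Python scripts to look and compute and a tool call to move; the robot and the scene stay as the last step left them, time stands still between calls to the robot, and variables do not carry over. Pictures are saved under pics/ and viewed, and the job is handed in when it is done.

Besides the shell and the picture viewer there is one more tool, called as a command line: name --argument value ..., lists and objects as JSON in quotes. servo_tool: Moves the arm, as the interface text tells. Its arguments: {"type":"object","properties":{"increments":{"type":"array","items":{"type":"array"}}},"required":["increments"]}

```bash
mkdir -p pics; ls
python3 - <<'E'
from station import status, read_camera, camera_info, ctrl
import cv2, numpy as np
np.set_printoptions(precision=4,suppress=True)
s=status.state();print(s)
for n in ["scene","side","wrist"]:
    im=read_camera(n);cv2.imwrite(f"pics/{n}0.png",im[:,:,::-1]);i=camera_info(n);print(n,i)
E
```

```text
pics
{'clock': 0.0, 'qpos': array([-65.7181,  26.8339,  -0.6652,  91.8808,   0.3423,  61.3867,
        -3.2241]), 'joint_velocities': array([-0.0435, -0.0481,  0.0176,  0.028 ,  0.0467,  0.049 ,  0.0364]), 'joint_efforts': array([  0.0004, -52.0583,  -0.012 , -24.374 ,  -0.0565,   0.0175,
         0.0002]), 'tcp_pos': array([0.2923, 0.5799, 0.2137]), 'eef_rot': array([[-0.0007,  0.4501,  0.893 ],
       [-0.0016,  0.893 , -0.4501],
       [-1.    , -0.0017,  0.0001]]), 'ft_force': array([-0.1186, -0.9245, -0.0828]), 'moment': array([-0.0247,  0.0319, -0.0272]), 'width': 0.0919521145679064}
scene {'fx': 582.4316537965832, 'fy': 582.4316537965832, 'cx': 323.7884910237652, 'cy': 238.9205031316514, 'distortion': array([-0.1234,  0.    ,  0.    ,  0.    ,  0.    ]), 'cam_to_world': array([[ 0.2394,  0.6529, -0.7186,  1.3852],
       [ 0.9709, -0.1618,  0.1765, -0.1904],
       [-0.0011, -0.7399, -0.6727,  0.8505],
       [ 0.    ,  0.    ,  0.    ,  1.    ]])}
side {'fx': 498.284090982272, 'fy': 498.284090982272, 'cx': 321.3462847747869, 'cy': 244.96092300028658, 'distortion': array([-0.1249,  0.    ,  0.    ,  0.    ,  0.    ]), 'cam_to_world': array([[ 0.9238, -0.2624,  0.2789,  0.2785],
       [-0.3828, -0.6512,  0.6553, -0.5563],
       [ 0.0097, -0.7121, -0.702 ,  0.7085],
       [ 0.    ,  0.    ,  0.    ,  1.    ]])}
wrist {'fx': 369.053438205214, 'fy': 369.053438205214, 'cx': 316.89178853843964, 'cy': 236.3783826679793, 'distortion': array([-0.0106,  0.    ,  0.    ,  0.    ,  0.    ]), 'cam_to_world': array([[ 0.4494,  0.8554,  0.2576,  0.2189],
       [ 0.8933, -0.4299, -0.1308,  0.6178],
       [-0.0012,  0.2889, -0.9574,  0.3852],
       [ 0.    ,  0.    ,  0.    ,  1.    ]])}
```

View pics/scene0.png

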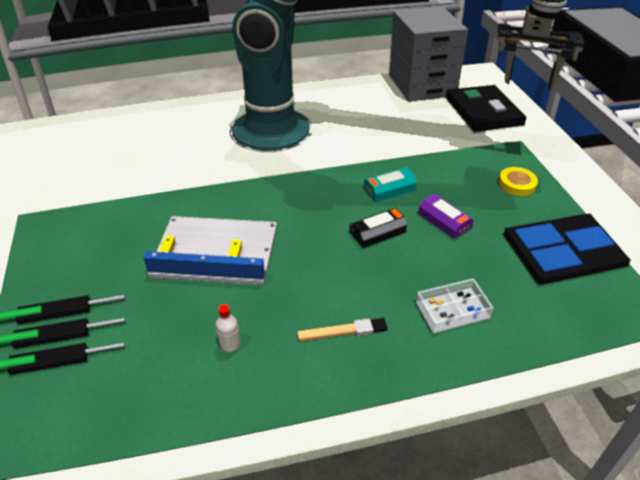

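View pics/side0.png

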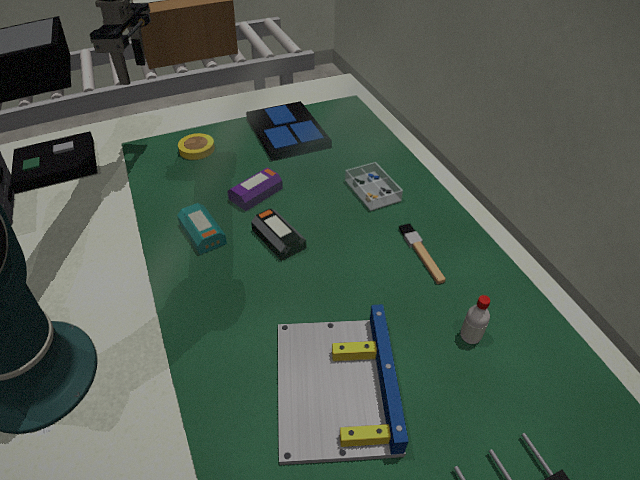

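View pics/wrist0.png

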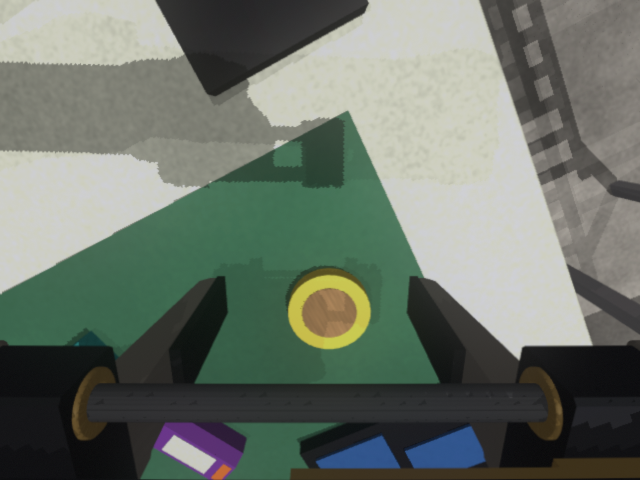

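Scene: three module-sized blocks: black at scene (378,227) / side (278,233), purple at (445,215), turquoise at (390,184). The black one fits the description of dark module, grey bevel, white label and orange stripe. The jig is at scene (210,250) / side (340,390). I'll confirm in a crop.

```bash
cat > h.py <<'E'
from station import status, read_camera, camera_info, ctrl
import cv2, numpy as np
np.set_printoptions(precision=4,suppress=True)
def cam(i):
    return np.array([[i['fx'],0,i['cx']],[0,i['fy'],i['cy']],[0,0,1]]),np.array(i['distortion']),np.array(i['cam_to_world'])
def toplane(i,px,z):
    K,D,T=cam(i); p=cv2.undistortPoints(np.array(px,float).reshape(-1,1,2),K,D).reshape(-1,2)
    d=np.c_[p,np.ones(len(p))]@T[:3,:3].T; o=T[:3,3]
    return o+d*((z-o[2])/d[:,2])[:,None]
def proj(i,P):
    K,D,T=cam(i); W=np.linalg.inv(T)
    return cv2.projectPoints(np.array(P,float).reshape(-1,1,3),cv2.Rodrigues(W[:3,:3])[0],W[:3,3],K,D)[0].reshape(-1,2)
E
python3 - <<'E'
import cv2,numpy as np
a=cv2.imread('pics/scene0.png')[165:255,335:485];b=cv2.imread('pics/side0.png')[195:270,235:335]
cv2.imwrite('pics/crop1.png',np.vstack([cv2.resize(a,(600,360),interpolation=cv2.INTER_CUBIC)]))
c=cv2.imread('pics/side0.png')[195:270,230:330];cv2.imwrite('pics/crop2.png',cv2.resize(c,None,fx=7,fy=7,interpolation=cv2.INTER_CUBIC))
c=cv2.imread('pics/side0.png')[295:475,265:415];cv2.imwrite('pics/crop3.png',cv2.resize(c,None,fx=3.3,fy=3.3,interpolation=cv2.INTER_CUBIC))
c=cv2.imread('pics/scene0.png')[205:295,135:285];cv2.imwrite('pics/crop4.png',cv2.resize(c,None,fx=5,fy=5,interpolation=cv2.INTER_CUBIC))
E
```

```text
(no output)
```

View pics/crop1.png

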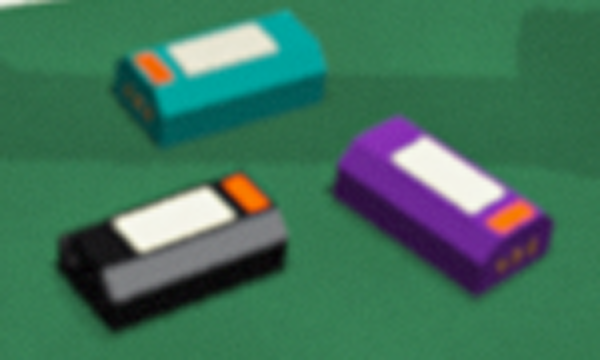

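View pics/crop2.png

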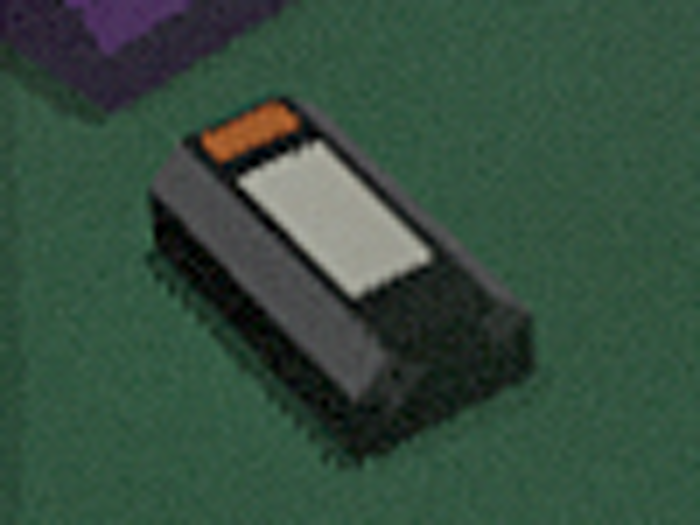

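View pics/crop3.png

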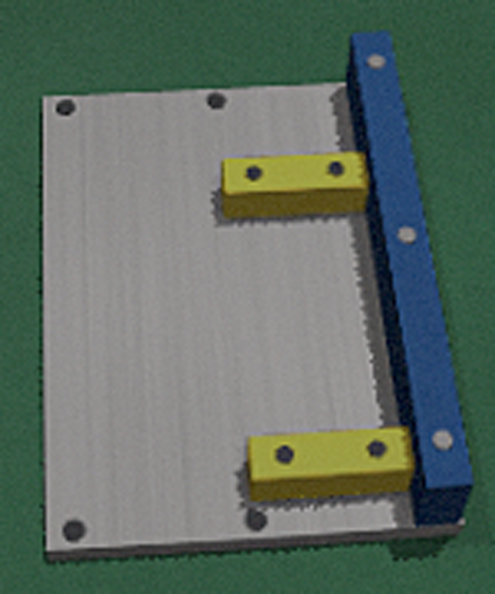

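View pics/crop4.png

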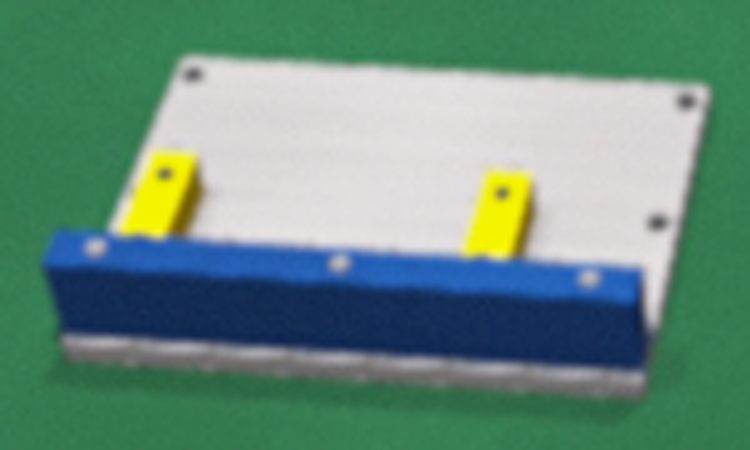

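Run:
```python
from h import *
sd=camera_info('side');sc=camera_info('scene')
def C(pts,s,o): return (np.array(pts,float)+.5)/s-.5+np.array(o)
S3=lambda p:C(p,3.3,(265,295));S4=lambda p:C(p,5,(135,205));S2=lambda p:C(p,7,(230,195));S1=lambda p:C(p,4,(335,165))
def show(n,i,px,z):
    P=toplane(i,px,z)[:,:2];print(n,P.tolist().__str__() if 0 else P.round(4).tolist());return P
yaw=lambda a,b:np.degrees(np.arctan2(*(b-a)[::-1]))
A=show('fence side',sd,S3([(376,61),(407,235),(443,440)]),.054);print(yaw(A[0],A[2]))
B=show('fence scene',sc,S4([(96,247),(340,263),(590,278)]),.054);print(yaw(B[0],B[2]))
P=show('bed side',sd,S3([(43,97),(47,551)]),.012);print(yaw(*P),np.linalg.norm(P[1]-P[0]))
P=show('bed scene',sc,S4([(185,57),(710,87)]),.012);print(yaw(*P),np.linalg.norm(P[1]-P[0]))
show('stop+ side',sd,S3([(222,160),(356,155),(366,182),(222,190)]),.036)
show('stop- side',sd,S3([(248,437),(407,428),(412,457),(248,468)]),.036)
show('stop scene',sc,S4([(152,150),(198,152),(487,170),(532,174)]),.036)
for n,i,p in(('side',sd,S2([(240,180),(320,140),(435,255),(357,298)])),('scene',sc,S1([(113,217),(208,186),(236,216),(143,252)]))):
    P=show('label '+n,i,p,.036);print(P.mean(0),[ (round(yaw(P[k],P[(k+1)%4]),1),round(np.linalg.norm(P[k]-P[(k+1)%4]),4)) for k in range(4)])
P=show('orange side',sd,S2([(203,138),(290,100),(300,125),(220,165)]),.036);print(P.mean(0))
P=show('orange scene',sc,S1([(222,178),(245,173),(271,206),(245,212)]),.036);print(P.mean(0))
P=show('bev low side',sd,S2([(153,190),(360,403)]),.024);print(P.mean(0),yaw(*P),np.linalg.norm(P[1]-P[0]))
P=show('bev low scene',sc,S1([(110,303),(287,242)]),.024);print(P.mean(0),yaw(*P),np.linalg.norm(P[1]-P[0]))
```

```text
fence side [[0.5648, -0.1289], [0.5322, -0.2243], [0.4998, -0.3195]]
-108.80969862933091
fence scene [[0.496, -0.3219], [0.5288, -0.2268], [0.5609, -0.1316]]
71.18337743388932
bed side [[0.4114, -0.0571], [0.3337, -0.2847]]
-108.83611538215722 0.24049750614413345
bed scene [[0.332, -0.2857], [0.4102, -0.0585]]
70.99399742036995 0.24029121435257295
stop+ side [[0.4752, -0.1429], [0.5372, -0.1651], [0.5346, -0.1811], [0.4684, -0.1587]]
stop- side [[0.4288, -0.279], [0.4941, -0.3018], [0.4899, -0.3146], [0.4231, -0.2919]]
stop scene [[0.421, -0.2997], [0.427, -0.2806], [0.468, -0.1624], [0.475, -0.1444]]
label side [[0.4649, 0.1807], [0.492, 0.1887], [0.5063, 0.1296], [0.4801, 0.1213]]
[0.4858 0.1551] [(np.float64(16.4), np.float64(0.0283)), (np.float64(-76.4), np.float64(0.0607)), (np.float64(-162.3), np.float64(0.0275)), (np.float64(104.4), np.float64(0.0613))]
label scene [[0.4728, 0.1207], [0.4601, 0.1791], [0.488, 0.1857], [0.5042, 0.128]]
[0.4813 0.1534] [(np.float64(102.3), np.float64(0.0597)), (np.float64(13.4), np.float64(0.0287)), (np.float64(-74.3), np.float64(0.06)), (np.float64(-167.0), np.float64(0.0322))]
orange side [[0.4604, 0.2024], [0.4895, 0.2091], [0.4887, 0.1972], [0.4615, 0.1891]]
[0.475  0.1995]
orange scene [[0.4554, 0.1888], [0.4543, 0.2026], [0.4846, 0.2071], [0.486, 0.1916]]
[0.47   0.1975]
bev low side [[0.4431, 0.1992], [0.4707, 0.0935]]
[0.4569 0.1463] -75.39146727950089 0.1092877256961975
bev low scene [[0.5261, 0.1037], [0.5021, 0.2111]]
[0.5141 0.1574] 102.5477125876014 0.11011209056131412
```

```bash
cat >> h.py <<'E'
FC=np.array([.5305,-.2256]);fx=np.array([np.cos(np.radians(-19)),np.sin(np.radians(-19))]);fy=np.array([-fx[1],fx[0]])
def F(x,y): return FC+x*fx+y*fy   # fence frame -> world xy
from scipy.spatial.transform import Rotation as Ro
def Rdown(yaw):
    c,s=np.cos(np.radians(yaw)),np.sin(np.radians(yaw)); y=np.array([c,s,0]);x=np.array([0,0,-1.]);return np.c_[x,y,np.cross(x,y)]
def move(p,yaw=None,R=None):
    s=status.state();R0=s['eef_rot'];R1=R if R is not None else Rdown(yaw)
    d=R0.T@(np.array(p)-s['tcp_pos'])/.2; r=Ro.from_matrix(R0.T@R1).as_rotvec()/(np.pi/2)
    print('t',s['clock'],'tcp',s['tcp_pos'],'f',s['ft_force'],'w',s['width']);print('shift',d.round(4).tolist(),'turn',r.round(4).tolist())
E
python3 - <<'E'
from h import *
sd=camera_info('side');sc=camera_info('scene')
u=lambda p:(np.array(p)+.5)/4-.5+np.array((335,165))
mc=np.array([.4855,.1519]);mx=np.array([np.cos(np.radians(13.8)),np.sin(np.radians(13.8))]);my=np.array([-mx[1],mx[0]])
for n,p,z in(('purp',(335,190),0),('purp',(475,292),0),('turqR',(325,95),0),('turq',(165,145),0),):
    P=toplane(sc,u(p),z)[0,:2];print(n,P,(P-mc)@mx,(P-mc)@my)
move([.4855,.1519,.12],13.8); print(F(-.077,-.0215),F(-.04,-.0215))
E
```

```text
purp [0.4401 0.2653] -0.017083581458153536 0.12093060746673885
purp [0.5407 0.3091] 0.09113887094687641 0.13944969717697195
turqR [0.3542 0.2915] -0.09425198272959194 0.16690353662197535
turq [0.3773 0.1829] -0.09767689788609885 0.05588326829157112
t 0.15 tcp [0.2924 0.5801 0.2139] f [-0.5414 -0.1587 -0.8298] w 0.09185754387136853
shift [0.4714, -1.4763, 1.8259] turn [0.5494, 0.0004, 0.0008]
[ 0.4507 -0.2209] [ 0.4857 -0.2329]
```

servo_tool --increments '[[[0,-0.15,0.18],[0.055,0,0],1],[[0,-0.3,0.36],[0.11,0,0],1],[[0,-0.45,0.54],[0.165,0,0],1],[[0,-0.6,0.72],[0.22,0,0],1],[[0,-0.74,0.91],[0.275,0,0],1]]'

```text
clock: 0.65
tcp_pos: [0.3886, 0.3645, 0.2145]
eef_rot: [[-0.0, 0.785, 0.62], [-0.0, 0.62, -0.785], [-1.0, -0.0, -0.0]]
ft_force: [0.5, -0.5, 0.3]
width: 0.0916
```

```bash
python3 -c "
from h import *
move([.4855,.1519,.12],13.8)"
```

```text
t 0.65 tcp [0.3886 0.3645 0.2145] f [ 0.5412 -0.5224  0.2572] w 0.09159845942953236
shift [0.4725, -0.2789, 1.1343] turn [0.2725, -0.0, 0.0002]
```

servo_tool --increments '[[[0.07,-0.05,0.22],[0.055,0,0],1],[[0.14,-0.11,0.44],[0.11,0,0],1],[[0.21,-0.16,0.66],[0.165,0,0],1],[[0.28,-0.22,0.85],[0.22,0,0],1],[[0.35,-0.27,1.0],[0.272,0,0],1]]'

```text
clock: 1.15
tcp_pos: [0.4714, 0.1736, 0.1442]
eef_rot: [[0.0, 0.972, 0.237], [-0.0, 0.237, -0.972], [-1.0, 0.0, 0.0]]
ft_force: [0.5, -0.1, 0.1]
width: 0.0921
```

```bash
python3 -c "
from h import *
move([.4855,.1519,.12],13.8)"
```

```text
t 1.15 tcp [0.4714 0.1736 0.1442] f [ 0.4734 -0.112   0.0616] w 0.09207943516194121
shift [0.121, 0.0427, 0.1221] turn [-0.0011, 0.0003, -0.0002]
```

servo_tool --increments '[[[0.12,0.043,0.122],[0,0,0],1],[[0.12,0.043,0.122],[0,0,0],1],[[0.12,0.043,0.122],[0,0,0],1]]'

```text
clock: 1.45
tcp_pos: [0.4846, 0.1545, 0.1202]
eef_rot: [[-0.001, 0.97, 0.241], [-0.0, 0.241, -0.97], [-1.0, -0.001, 0.0]]
ft_force: [-1.2, 0.2, 0.3]
width: 0.0918
```

```bash
python3 -c "
from h import *
s=status.state();i=camera_info('wrist');im=read_camera('wrist')
mv=im[:,:,::-1].copy()
c,sn=np.cos(np.radians(13.8)),np.sin(np.radians(13.8));mx=np.array([c,sn,0]);my=np.array([-sn,c,0]);m=np.array([.4855,.1519,0])
for h,w in((.036,.018),(.024,.03)):
  P=[m+a*w*mx+b*.055*my+[0,0,h] for a,b in((1,1),(1,-1),(-1,-1),(-1,1))]
  cv2.polylines(mv,[proj(i,P).round().astype(int)],True,(0,0,255),1)
cv2.imwrite('pics/wrist1.png',mv);move([.4855,.1519,.005],13.8)"
```

```text
t 1.5 tcp [0.4848 0.1555 0.1208] f [-0.5317  0.4174  0.727 ] w 0.09173134183595644
shift [0.579, -0.0008, 0.0189] turn [0.003, -0.0003, 0.0001]
```

View pics/wrist1.png

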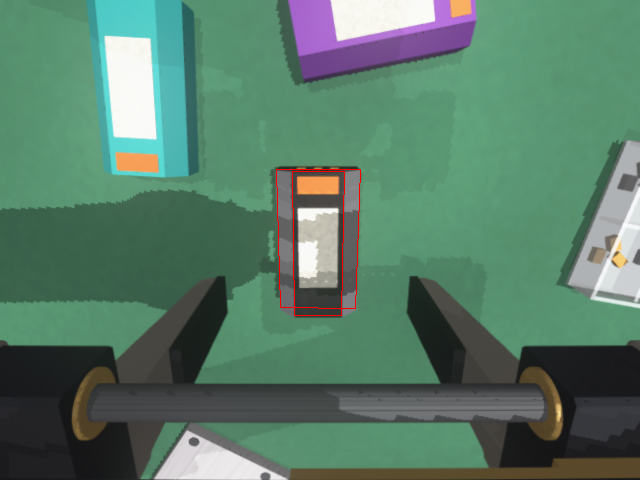

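The wrist view shows the projected module outline matching the black module at (318,240), with an orange stripe and white label. Descending.

servo_tool --increments '[[[0.2,0,0.02],[0,0,0],1],[[0.4,0,0.02],[0,0,0],1],[[0.5,0,0.02],[0,0,0],1],[[0.575,0,0.02],[0,0,0],1],[[0.575,0,0.02],[0,0,0],1]]'

```text
clock: 2.0
tcp_pos: [0.4853, 0.1526, 0.0049]
eef_rot: [[-0.001, 0.97, 0.245], [0.0, 0.245, -0.97], [-1.0, -0.001, -0.001]]
ft_force: [1.0, 0.8, 0.3]
width: 0.0917
```

servo_tool --increments '[[[0,0,0],[0,0,0],0],[[0,0,0],[0,0,0],0],[[0,0,0],[0,0,0],0],[[0,0,0],[0,0,0],0],[[0,0,0],[0,0,0],0]]'

```text
clock: 2.5
tcp_pos: [0.4862, 0.1511, 0.0061]
eef_rot: [[0.001, 0.97, 0.242], [0.001, 0.242, -0.97], [-1.0, 0.001, -0.0]]
ft_force: [-0.8, 0.4, 4.0]
width: 0.0596
```

```bash
python3 -c "
from h import *
cv2.imwrite('pics/wrist2.png',read_camera('wrist')[:,:,::-1]);move([.4507,-.2209,.12],-19)"
```

```text
t 2.55 tcp [0.4862 0.1511 0.0061] f [-1.0582  0.024   5.1227] w 0.05979073100057515
shift [-0.5705, -0.6226, 1.7612] turn [0.367, -0.0004, -0.0004]
```

View pics/wrist2.png

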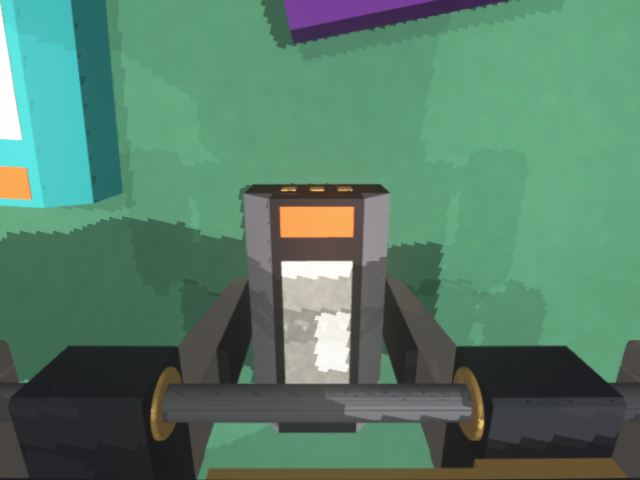

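The module is gripped at 59.7 mm width, centred between the pads. Lifting and carrying it.

servo_tool --increments '[[[-0.05,0,0],[0,0,0],0],[[-0.2,0,0],[0,0,0],0],[[-0.4,0,0],[0,0,0],0],[[-0.55,0,0],[0,0,0],0],[[-0.55,0,0],[0,0,0],0]]'

```text
clock: 3.05
tcp_pos: [0.4884, 0.1515, 0.1195]
eef_rot: [[0.007, 0.97, 0.242], [0.003, 0.242, -0.97], [-1.0, 0.007, -0.001]]
ft_force: [0.8, -0.7, -2.7]
width: 0.0597
```

servo_tool --increments '[[[0,-0.07,0.16],[0.04,0,0],0],[[0,-0.14,0.36],[0.09,0,0],0],[[0,-0.21,0.56],[0.13,0,0],0],[[0,-0.28,0.76],[0.17,0,0],0],[[0,-0.35,0.96],[0.21,0,0],0]]'

```text
clock: 3.55
tcp_pos: [0.463, -0.054, 0.1146]
eef_rot: [[-0.002, 0.996, -0.087], [-0.0, -0.087, -0.996], [-1.0, -0.002, 0.0]]
ft_force: [0.2, 0.5, -2.6]
width: 0.0597
```

```bash
python3 -c "
from h import *
move([.4507,-.2209,.12],-19)"
```

```text
t 3.55 tcp [ 0.463  -0.054   0.1146] f [ 0.1874  0.5171 -2.573 ] w 0.05970488380711523
shift [-0.0269, 0.0117, 0.8367] turn [0.1554, 0.0004, 0.0012]
```

servo_tool --increments '[[[-0.03,0,0.2],[0.05,0,0],0],[[-0.03,0,0.42],[0.1,0,0],0],[[-0.03,0.01,0.64],[0.155,0,0],0],[[-0.03,0.012,0.83],[0.155,0,0],0],[[-0.03,0.012,0.83],[0.155,0,0],0]]'

```text
clock: 4.05
tcp_pos: [0.4506, -0.224, 0.121]
eef_rot: [[-0.001, 0.944, -0.331], [-0.003, -0.331, -0.944], [-1.0, -0.0, 0.004]]
ft_force: [0.1, -0.3, -3.2]
width: 0.0596
```

servo_tool --increments '[[[0,0,0],[0,0,0],0],[[0,0,0],[0,0,0],0],[[0,0,0],[0,0,0],0]]'

```text
clock: 4.35
tcp_pos: [0.4528, -0.2164, 0.1211]
eef_rot: [[-0.001, 0.947, -0.321], [0.001, -0.321, -0.947], [-1.0, -0.001, -0.001]]
ft_force: [0.7, -0.1, -3.0]
width: 0.0599
```

```bash
python3 -c "
from h import *
cv2.imwrite('pics/wrist3.png',read_camera('wrist')[:,:,::-1]);cv2.imwrite('pics/side3.png',read_camera('side')[:,:,::-1]);move([.4507,-.2209,.02],-19)"
```

```text
t 4.45 tcp [ 0.453  -0.2168  0.1214] f [ 0.3629 -0.6355 -2.9132] w 0.05973707473300787
shift [0.5071, -0.0042, 0.0233] turn [0.0032, -0.0003, 0.0002]
```

View pics/wrist3.png

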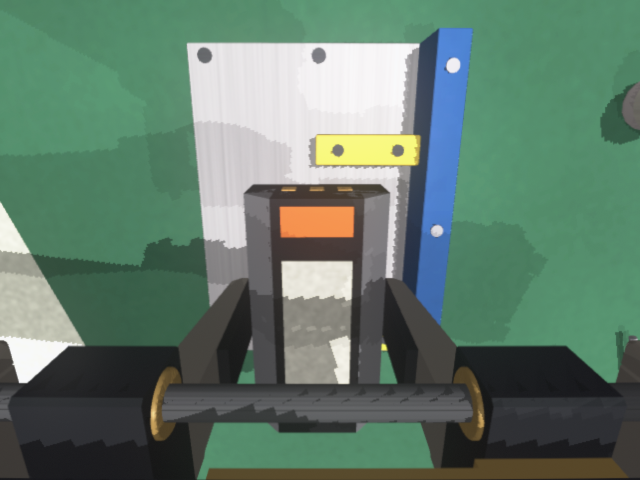

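View pics/side3.png

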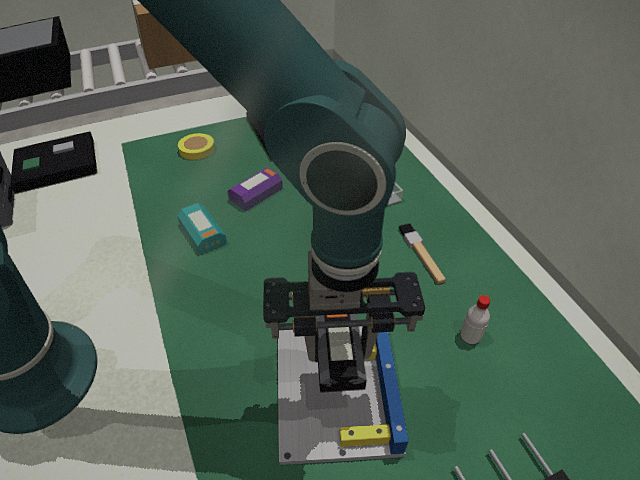

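```bash
python3 -c "
from h import *
s=status.state();i=camera_info('wrist');z=s['tcp_pos'][2]+.030
P=toplane(i,[(272,194),(364,194)],z)[:,:2];d=P-s['tcp_pos'][:2];print('module end rel tcp fx,fy',d@fx,d@fy)
P=toplane(i,[(453,65),(437,231)],.054)[:,:2];print('screws rel fence frame',(P-FC)@fx,(P-FC)@fy)
P=toplane(i,[(316,135),(316,165),(418,165),(418,135)],.036)[:,:2];print('stop+',(P-FC)@fx,(P-FC)@fy)
P=toplane(i,[(188,43)],.012)[:,:2];print('bedcorner',(P-FC)@fx,(P-FC)@fy)
print(s['tcp_pos'][:2]-FC, (s['tcp_pos'][:2]-FC)@fx,(s['tcp_pos'][:2]-FC)@fy)
"
```

```text
module end rel tcp fx,fy [-0.0182  0.0174] [0.0568 0.057 ]
screws rel fence frame [0.0035 0.0041] [ 0.1005 -0.0022]
stop+ [-0.0778 -0.0776 -0.0076 -0.0092] [0.0592 0.0393 0.0398 0.0597]
bedcorner [-0.1663] [0.1195]
[-0.0775  0.0088] -0.07613185513322475 -0.016905199616614824
```

```bash
python3 -c "
from h import *
p=F(-.074,-.024);print(p);move([*p,.02],-19)"
```

```text
[ 0.4527 -0.2242]
t 4.45 tcp [ 0.453  -0.2168  0.1214] f [ 0.3629 -0.6355 -2.9132] w 0.05973707473300787
shift [0.507, 0.0107, 0.0357] turn [0.0032, -0.0003, 0.0002]
```

servo_tool --increments '[[[0.1,0.01,0.036],[0,0,0],0],[[0.25,0.01,0.036],[0,0,0],0],[[0.36,0.01,0.036],[0,0,0],0],[[0.42,0.01,0.036],[0,0,0],0],[[0.42,0.01,0.036],[0,0,0],0]]'

```text
clock: 4.95
tcp_pos: [0.4515, -0.2247, 0.0364]
eef_rot: [[-0.003, 0.947, -0.322], [0.001, -0.322, -0.947], [-1.0, -0.003, -0.0]]
ft_force: [0.1, 0.3, -3.5]
width: 0.0599
```

servo_tool --increments '[[[0,0,0],[0,0,0],0],[[0,0,0],[0,0,0],0]]'

```text
clock: 5.15
tcp_pos: [0.4533, -0.2258, 0.0387]
eef_rot: [[0.002, 0.947, -0.323], [-0.001, -0.323, -0.947], [-1.0, 0.002, -0.0]]
ft_force: [0.1, 0.3, -2.9]
width: 0.0601
```

```bash
python3 -c "
from h import *
cv2.imwrite('pics/wrist4.png',read_camera('wrist')[:,:,::-1])
p=F(-.074,-.024);move([*p,.019],-19)"
```

```text
t 5.2 tcp [ 0.4533 -0.2258  0.0387] f [ 0.2196 -1.0658 -3.6296] w 0.059998904740873375
shift [0.0984, -0.0055, -0.0067] turn [0.002, -0.0001, -0.0014]
```

View pics/wrist4.png

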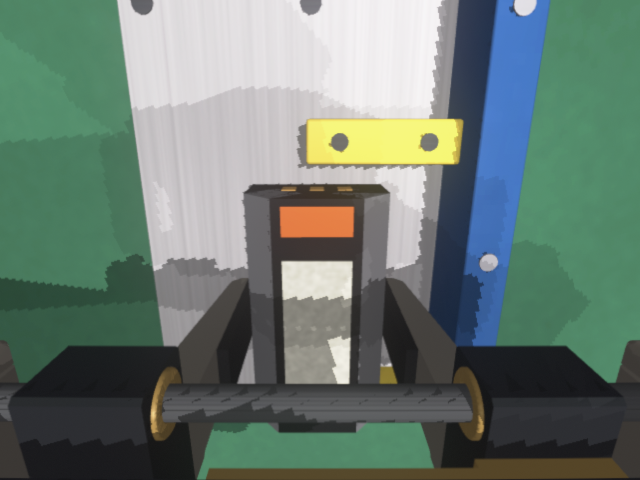

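servo_tool --increments '[[[0.05,0,0],[0,0,0],0],[[0.08,0,0],[0,0,0],0],[[0.095,0,0],[0,0,0],0],[[0.1,0,0],[0,0,0],0],[[0.1,0,0],[0,0,0],0]]'

```text
clock: 5.7
tcp_pos: [0.4519, -0.2252, 0.0181]
eef_rot: [[-0.001, 0.946, -0.323], [0.002, -0.323, -0.946], [-1.0, -0.001, -0.001]]
ft_force: [-3.3, 2.4, 8.2]
width: 0.0601
```

servo_tool --increments '[[[0.004,0,0],[0,0,0],0],[[0.004,0,0],[0,0,0],0]]'

```text
clock: 5.9
tcp_pos: [0.4519, -0.2252, 0.018]
eef_rot: [[-0.001, 0.946, -0.323], [0.002, -0.323, -0.946], [-1.0, -0.001, -0.002]]
ft_force: [-5.5, 3.5, 16.8]
width: 0.0598
```

servo_tool --increments '[[[-0.004,0,0],[0,0,0],0.76],[[-0.004,0,0],[0,0,0],0.76],[[-0.004,0,0],[0,0,0],0.76],[[-0.004,0,0],[0,0,0],0.76],[[-0.004,0,0],[0,0,0],0.76]]'

```text
clock: 6.4
tcp_pos: [0.4524, -0.2256, 0.0174]
eef_rot: [[-0.0, 0.946, -0.323], [-0.0, -0.323, -0.946], [-1.0, -0.0, 0.0]]
ft_force: [0.5, -0.0, 0.4]
width: 0.0697
```

```bash
python3 -c "
from h import *
cv2.imwrite('pics/wrist5.png',read_camera('wrist')[:,:,::-1])
s=status.state();i=camera_info('wrist');print((s['tcp_pos'][:2]-FC)@fx,(s['tcp_pos'][:2]-FC)@fy)
p=F(-.074,-.024);move([*p,.12],-19)"
```

```text
-0.07390802760159049 -0.025374530268860402
t 6.45 tcp [ 0.4524 -0.2255  0.0174] f [ 0.4747 -0.3697  0.0066] w 0.06981051063079101
shift [-0.5128, -0.0005, -0.0068] turn [0.0019, 0.0, 0.0001]
```

View pics/wrist5.png

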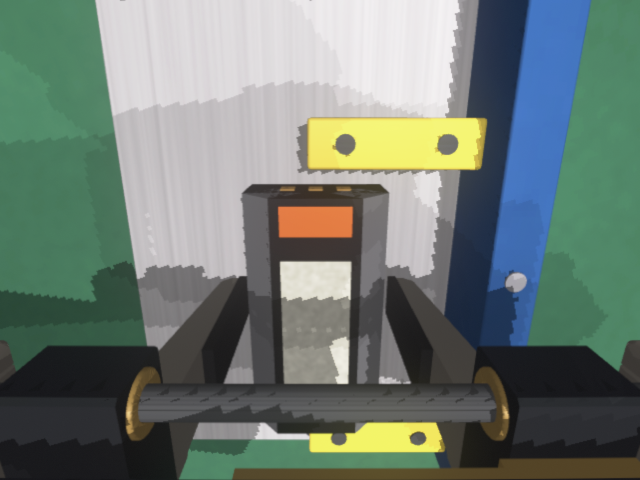

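```bash
python3 -c "
from h import *
i=camera_info('wrist')
f=lambda p,z:[((toplane(i,[q],z)[0,:2]-FC)@np.c_[fx,fy]).round(4).tolist() for q in p]
print('stop+',f([(308,118),(308,168),(486,118),(483,168)],.036))
print('stop-',f([(310,450),(444,450)],.036))
print('mod',f([(270,193),(363,193)],.048))
print('bevel bottom',f([(246,200),(388,200)],.036))
print('screw',f([(516,282)],.054))
"
```

```text
stop+ [[-0.0782, 0.0598], [-0.0783, 0.0402], [-0.0079, 0.0601], [-0.0065, 0.0406]]
stop- [[-0.0777, -0.1065], [-0.0071, -0.1063]]
mod [[-0.0926, 0.032], [-0.0568, 0.0321]]
bevel bottom [[-0.1044, 0.0268], [-0.0447, 0.0271]]
screw [[0.0047, -0.0022]]
```

```bash
sed -i 's/^FC=np.array(\[.5305,-.2256\])/FC=np.array([.5305+.0024,-.2256-.0008])/' h.py; python3 -c "
from h import *
print(status.state()['qpos']);p=F(-.135,-.0225);move([*p,.10],-19);move([*p,.1],71)"
```

```text
[  2.76    32.3426  24.6947 120.2496 -24.7309  32.2824  26.4433]
t 6.45 tcp [ 0.4524 -0.2255  0.0174] f [ 0.4747 -0.3697  0.0066] w 0.06981051063079101
shift [-0.4128, -0.2928, -0.0154] turn [0.0019, 0.0, 0.0001]
t 6.45 tcp [ 0.4524 -0.2255  0.0174] f [ 0.4747 -0.3697  0.0066] w 0.06981051063079101
shift [-0.4128, -0.2928, -0.0154] turn [-0.9981, -0.0001, 0.0001]
```

servo_tool --increments '[[[-0.1,0,0],[0,0,0],0.76],[[-0.25,0,0],[0,0,0],0.76],[[-0.4,0,0],[0,0,0],0.76],[[-0.4,-0.1,0],[0,0,0],0.76],[[-0.4,-0.3,0],[0,0,0],0.76]]'

```text
clock: 6.95
tcp_pos: [0.3979, -0.2071, 0.0987]
eef_rot: [[0.004, 0.947, -0.322], [-0.003, -0.322, -0.947], [-1.0, 0.005, 0.001]]
ft_force: [-0.0, 0.2, 0.4]
width: 0.0697
```

servo_tool --increments '[[[0,0,0],[-0.09,0,0],0.54],[[0,0,0],[-0.18,0,0],0.54],[[0,0,0],[-0.27,0,0],0.54],[[0,0,0],[-0.36,0,0],0.54],[[0,0,0],[-0.45,0,0],0.54]]'

```text
clock: 7.45
tcp_pos: [0.3955, -0.2062, 0.0976]
eef_rot: [[0.0, 0.927, 0.375], [-0.0, 0.375, -0.927], [-1.0, 0.0, 0.0]]
ft_force: [-0.5, 0.5, 0.0]
width: 0.0496
```

servo_tool --increments '[[[0,0,0],[-0.09,0,0],0.54],[[0,0,0],[-0.18,0,0],0.54],[[0,0,0],[-0.27,0,0],0.54],[[0,0,0],[-0.36,0,0],0.54],[[0,0,0],[-0.45,0,0],0.54]]'

```text
clock: 7.95
tcp_pos: [0.3955, -0.2062, 0.0976]
eef_rot: [[-0.0, 0.462, 0.887], [0.0, 0.887, -0.462], [-1.0, 0.0, -0.0]]
ft_force: [0.3, -1.0, 0.3]
width: 0.0495
```

servo_tool --increments '[[[0,0,0],[-0.09,0,0],0.54],[[0,0,0],[-0.098,0,0],0.54],[[0,0,0],[-0.098,0,0],0.54]]'

```text
clock: 8.25
tcp_pos: [0.3955, -0.2063, 0.0976]
eef_rot: [[0.0, 0.329, 0.944], [0.0, 0.944, -0.329], [-1.0, 0.0, 0.0]]
ft_force: [-0.4, -0.2, -0.2]
width: 0.0494
```

```bash
python3 -c "
from h import *
print(status.state()['qpos']);
i=camera_info('wrist');cv2.imwrite('pics/wrist6.png',read_camera('wrist')[:,:,::-1])
cv2.imwrite('pics/side6.png',read_camera('side')[:,:,::-1])
p=F(-.135,-.0225);move([*p,.019],71)"
```

```text
[ 13.5705  17.5001  11.1615 125.5335  -5.5087  37.4046  99.4118]
t 8.35 tcp [ 0.3955 -0.2063  0.0976] f [-0.1376  0.5081 -0.8909] w 0.04968593227902465
shift [0.3928, 0.0159, 0.0071] turn [-0.0017, 0.0, 0.0]
```

View pics/wrist6.png

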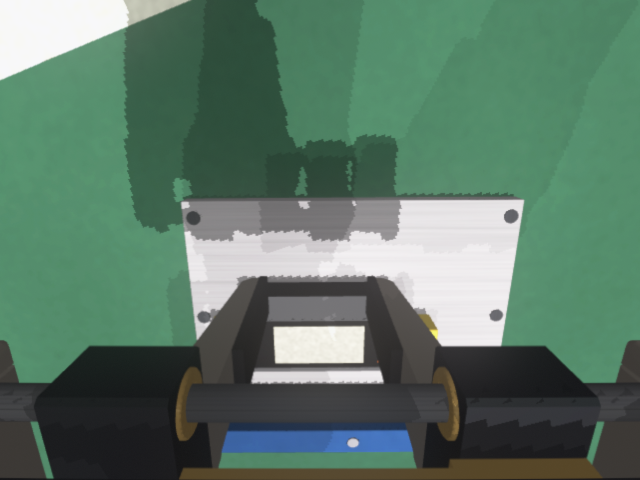

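View pics/side6.png

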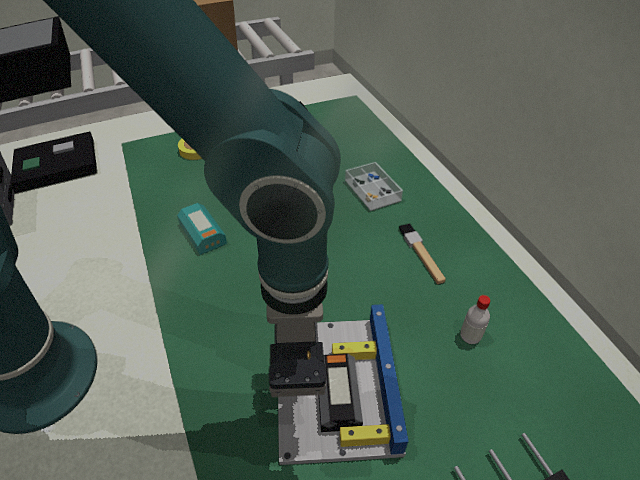

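Module lies free between the stops (side view: module (340,390), stops (355,350) and (365,435)), gripper is behind it. Lowering and sliding.

servo_tool --increments '[[[0.1,0.015,0],[0,0,0],0.54],[[0.25,0.015,0],[0,0,0],0.54],[[0.35,0.015,0],[0,0,0],0.54],[[0.385,0.015,0],[0,0,0],0.54],[[0.385,0.015,0],[0,0,0],0.54]]'

```text
clock: 8.85
tcp_pos: [0.396, -0.2031, 0.0199]
eef_rot: [[-0.002, 0.327, 0.945], [0.001, 0.945, -0.327], [-1.0, -0.0, -0.002]]
ft_force: [0.1, 0.3, -0.4]
width: 0.0499
```

servo_tool --increments '[[[0,0,0.03],[0,0,0],0.54],[[0,0,0.06],[0,0,0],0.54],[[0,0,0.08],[0,0,0],0.54],[[0,0,0.1],[0,0,0],0.54],[[0,0,0.12],[0,0,0],0.54]]'

```text
clock: 9.35
tcp_pos: [0.4188, -0.2109, 0.0207]
eef_rot: [[-0.001, 0.326, 0.945], [0.001, 0.945, -0.326], [-1.0, 0.0, -0.001]]
ft_force: [-3.0, 0.7, 1.2]
width: 0.0494
```

```bash
cat >> h.py <<'E'
def rep():
    s=status.state();d=s['tcp_pos'][:2]-FC;f=s['ft_force'];print('t',s['clock'],'fence frame tcp x,y,z',d@fx,d@fy,s['tcp_pos'][2],'force fx,fy,z',f[:2]@fx,f[:2]@fy,f[2],'w',s['width'])
E
python3 -c "
from h import *
rep();p=F(-.08,-.0225);move([*p,.020],71)"
```

```text
t 9.35 fence frame tcp x,y,z -0.11288050572620885 -0.022502719049106123 0.02073939174203843 force fx,fy,z -3.093012493395707 -0.37016780528897025 1.1806227339149264 w 0.04939278445582097
t 9.35 tcp [ 0.4188 -0.2109  0.0207] f [-3.045   0.657   1.1806] w 0.04939278445582097
shift [0.0035, 0.0001, 0.1644] turn [-0.0002, -0.0009, -0.0002]
```

servo_tool --increments '[[[0,0,0.025],[0,0,0],0.54],[[0,0,0.05],[0,0,0],0.54],[[0,0,0.075],[0,0,0],0.54],[[0,0,0.1],[0,0,0],0.54],[[0,0,0.125],[0,0,0],0.54]]'

```text
clock: 9.85
tcp_pos: [0.4432, -0.2194, 0.0205]
eef_rot: [[-0.0, 0.326, 0.945], [0.0, 0.945, -0.326], [-1.0, 0.0, -0.0]]
ft_force: [-2.5, -0.2, 1.5]
width: 0.0494
```

```bash
python3 -c "
from h import *
rep()"
```

```text
t 9.85 fence frame tcp x,y,z -0.08706377265392706 -0.02261522062807785 0.020543761911049185 force fx,fy,z -2.254492823524436 -1.020052548614328 1.5211623373336978 w 0.04940927627631402
```

servo_tool --increments '[[[0,0,0.01],[0,0,0],0.54],[[0,0,0.02],[0,0,0],0.54],[[0,0,0.03],[0,0,0],0.54],[[0,0,0.035],[0,0,0],0.54]]'

```text
clock: 10.25
tcp_pos: [0.4494, -0.2216, 0.0205]
eef_rot: [[-0.0, 0.326, 0.945], [0.0, 0.945, -0.326], [-1.0, -0.0, -0.0]]
ft_force: [-2.6, 0.8, 3.1]
width: 0.0495
```

```bash
python3 -c "
from h import *
rep()"
```

```text
t 10.25 fence frame tcp x,y,z -0.08053795738719277 -0.022624119007830748 0.020499362139028504 force fx,fy,z -2.7129168814366786 -0.09726751737455674 3.0719271352188664 w 0.049502004692582355
```

Not yet at the fence; continuing in small steps.

servo_tool --increments '[[[0,0,0.007],[0,0,0],0.54],[[0,0,0.014],[0,0,0],0.54],[[0,0,0.02],[0,0,0],0.54]]'

```text
clock: 10.55
tcp_pos: [0.4495, -0.2216, 0.02]
eef_rot: [[-0.007, 0.326, 0.945], [0.003, 0.945, -0.326], [-1.0, 0.001, -0.008]]
ft_force: [-11.6, 3.4, 9.3]
width: 0.0495
```

```bash
python3 -c "
from h import *
rep()"
```

```text
t 10.55 fence frame tcp x,y,z -0.08046420066163348 -0.022608899353256377 0.020018967267567855 force fx,fy,z -12.076890749271 -0.5694974361437238 9.264687653428627 w 0.04947350291051414
```

servo_tool --increments '[[[0,0,-0.04],[0,0,0],0.54],[[0,0,-0.08],[0,0,0],0.54],[[-0.08,0,-0.08],[0,0,0],0.54],[[-0.19,0,-0.08],[0,0,0],0.54],[[-0.19,0,-0.08],[0,0,0],0.54]]'

```text
clock: 11.05
tcp_pos: [0.4404, -0.2186, 0.0609]
eef_rot: [[0.006, 0.326, 0.945], [-0.002, 0.945, -0.326], [-1.0, -0.0, 0.006]]
ft_force: [-0.8, 1.2, 0.5]
width: 0.0495
```

```bash
python3 -c "
from h import *
a=read_camera('scene')[:,:,::-1];b=read_camera('side')[:,:,::-1];rep()
cv2.imwrite('pics/sc7.png',cv2.resize(a[195:295,135:285],None,fx=5,fy=5,interpolation=cv2.INTER_CUBIC))
cv2.imwrite('pics/sd7.png',cv2.resize(b[295:475,265:415],None,fx=3.3,fy=3.3,interpolation=cv2.INTER_CUBIC))
move([*F(-.0845,-.0225),.052],71)"
```

```text
t 11.15 fence frame tcp x,y,z -0.09176704629354494 -0.022482806504156832 0.05897159471444622 force fx,fy,z -0.3258143477552137 0.4568909301661731 -0.5906791612684416 w 0.04977549495527547
t 11.15 tcp [ 0.4388 -0.2178  0.059 ] f [-0.1593  0.5381 -0.5907] w 0.04977549495527547
shift [0.0349, -0.0001, 0.0363] turn [-0.0, 0.0015, -0.0]
```

View pics/sc7.png

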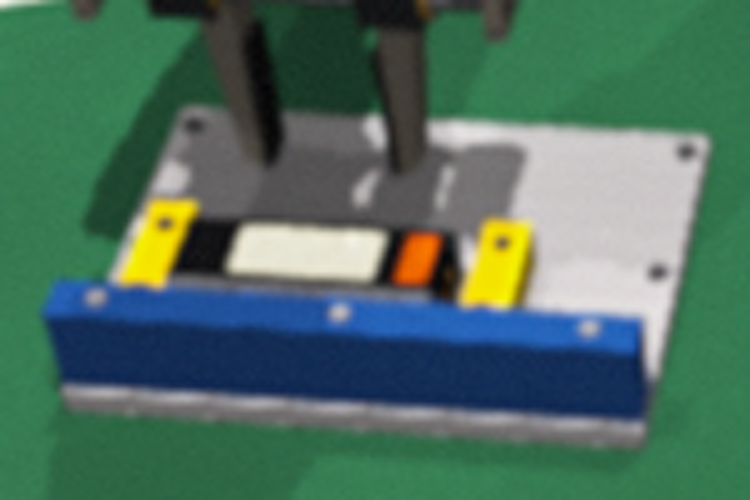

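View pics/sd7.png

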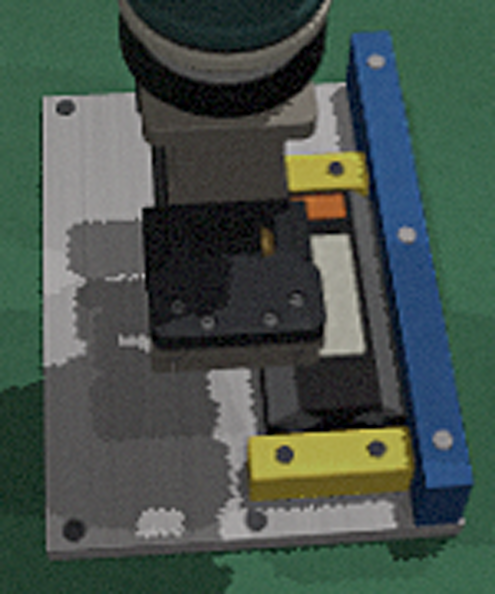

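```bash
python3 -c "
from h import *
sc=camera_info('scene')
u=lambda p:(np.array(p,float)+.5)/5-.5+np.array((135,195))
g=lambda p,z:((toplane(sc,u(p),z)[:,:2]-np.array([.5288,-.2268]))@np.c_[fx,fy]).round(4)
print('scene fence-relative: orange',g([(400,233),(442,233),(435,285),(392,283)],.048),'label',g([(235,225),(388,230),(378,280),(227,275)],.048))
print('top far edge', g([(180,282),(440,297)],.048))
"
```

```text
scene fence-relative: orange [[-0.0546  0.0109]
 [-0.0561  0.0282]
 [-0.0254  0.0321]
 [-0.025   0.0145]] label [[-0.0533 -0.0587]
 [-0.0559  0.0056]
 [-0.0262  0.0084]
 [-0.0235 -0.0538]]
top far edge [[-0.0177 -0.0719]
 [-0.0187  0.0357]]
```

servo_tool --increments '[[[0.03,0,0.03],[0,0,0],0.54],[[0.03,0,0.035],[0,0,0],0.54],[[0.03,0,0.035],[0,0,0],0.54]]'

```text
clock: 11.45
tcp_pos: [0.4446, -0.2199, 0.0516]
eef_rot: [[-0.001, 0.326, 0.946], [0.0, 0.946, -0.326], [-1.0, -0.0, -0.001]]
ft_force: [0.4, -0.5, -0.2]
width: 0.0498
```

```bash
python3 -c "
from h import *
rep();move([*F(-.0745,-.0225),.042],71)"
```

```text
t 11.45 fence frame tcp x,y,z -0.08566273748751389 -0.022571256375262062 0.051629779808593596 force fx,fy,z 0.5648613966908433 -0.2841109169912832 -0.18049043894188502 w 0.049767898460366014
t 11.45 tcp [ 0.4446 -0.2199  0.0516] f [ 0.4416 -0.4525 -0.1805] w 0.049767898460366014
shift [0.0481, 0.0004, 0.0559] turn [-0.0, -0.0009, 0.0]
```

servo_tool --increments '[[[0.02,0,0.026],[0,0,0],0.54],[[0.035,0,0.041],[0,0,0],0.54],[[0.042,0,0.048],[0,0,0],0.54],[[0.042,0,0.048],[0,0,0],0.54]]'

```text
clock: 11.85
tcp_pos: [0.4539, -0.2231, 0.0439]
eef_rot: [[-0.0, 0.326, 0.946], [0.0, 0.946, -0.326], [-1.0, 0.0, -0.0]]
ft_force: [-0.5, 0.5, -0.3]
width: 0.0496
```

```bash
python3 -c "
from h import *
rep()"
```

```text
t 11.85 fence frame tcp x,y,z -0.07577816972557364 -0.022559197856733063 0.043914361730060816 force fx,fy,z -0.674472538385952 0.34075271268462415 -0.30827038540019414 w 0.04962483452998764
```

servo_tool --increments '[[[0.007,0,0.007],[0,0,0],0.54],[[0.014,0,0.014],[0,0,0],0.54],[[0.014,0,0.014],[0,0,0],0.54]]'

```text
clock: 12.15
tcp_pos: [0.4546, -0.2233, 0.0428]
eef_rot: [[-0.004, 0.326, 0.945], [0.002, 0.945, -0.326], [-1.0, 0.001, -0.004]]
ft_force: [-8.6, 2.3, 22.6]
width: 0.0495
```

```bash
python3 -c "
from h import *
rep()"
```

```text
t 12.15 fence frame tcp x,y,z -0.07500391436526674 -0.022575146512085045 0.0428322480256904 force fx,fy,z -8.922573019879405 -0.6328161354968785 22.638179084789865 w 0.04949100531656161
```

servo_tool --increments '[[[-0.004,0,0.005],[0,0,0],0.54],[[-0.004,0,0.005],[0,0,0],0.54],[[-0.004,0,0.005],[0,0,0],0.54]]'

```text
clock: 12.45
tcp_pos: [0.4546, -0.2233, 0.043]
eef_rot: [[-0.005, 0.326, 0.945], [0.003, 0.945, -0.326], [-1.0, 0.001, -0.006]]
ft_force: [-10.0, 3.2, 18.4]
width: 0.0496
```

```bash
python3 -c "
from h import *
rep()"
```

```text
t 12.45 fence frame tcp x,y,z -0.07501910313505224 -0.02257334441409749 0.042971968586806256 force fx,fy,z -10.468606118663036 -0.19470886018960928 18.37981779936488 w 0.04963541832067445
```

servo_tool --increments '[[[-0.004,0,0.003],[0,0,0],0.54],[[-0.004,0,0.003],[0,0,0],0.54],[[-0.004,0,0.003],[0,0,0],0.54]]'

```text
clock: 12.75
tcp_pos: [0.4547, -0.2233, 0.0432]
eef_rot: [[-0.006, 0.326, 0.945], [0.003, 0.945, -0.326], [-1.0, 0.001, -0.007]]
ft_force: [-9.2, 3.0, 13.1]
width: 0.0498
```

```bash
python3 -c "
from h import *
a=read_camera('scene')[:,:,::-1];b=read_camera('side')[:,:,::-1];rep()
cv2.imwrite('pics/sc8.png',cv2.resize(a[195:295,135:285],None,fx=5,fy=5,interpolation=cv2.INTER_CUBIC))
cv2.imwrite('pics/sd8.png',cv2.resize(b[295:475,265:415],None,fx=3.3,fy=3.3,interpolation=cv2.INTER_CUBIC))
cv2.imwrite('pics/w8.png',read_camera('wrist')[:,:,::-1])"
```

```text
t 12.85 fence frame tcp x,y,z -0.07501015318076382 -0.02260680404203186 0.043169630673371075 force fx,fy,z -10.066605368958626 -0.1403961626041827 13.500621787982189 w 0.04971023614026945
```

View pics/sc8.png

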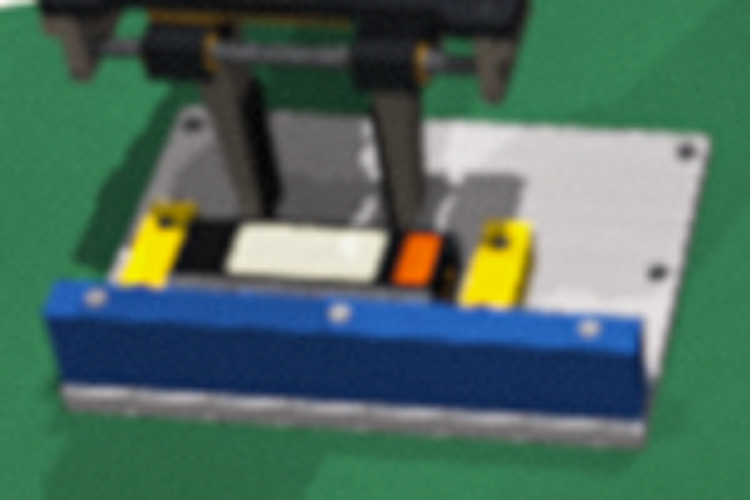

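View pics/sd8.png

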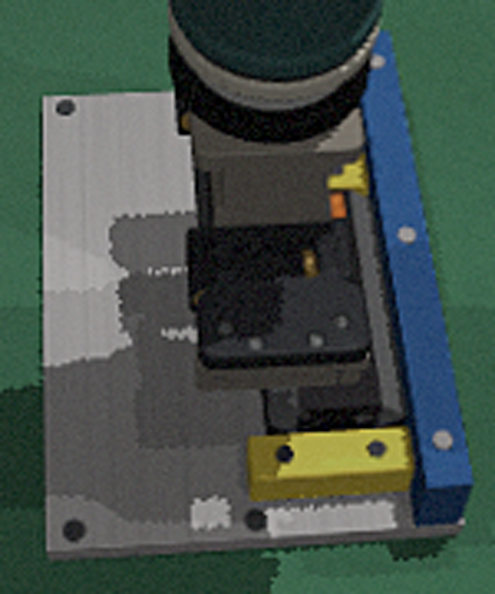

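View pics/w8.png

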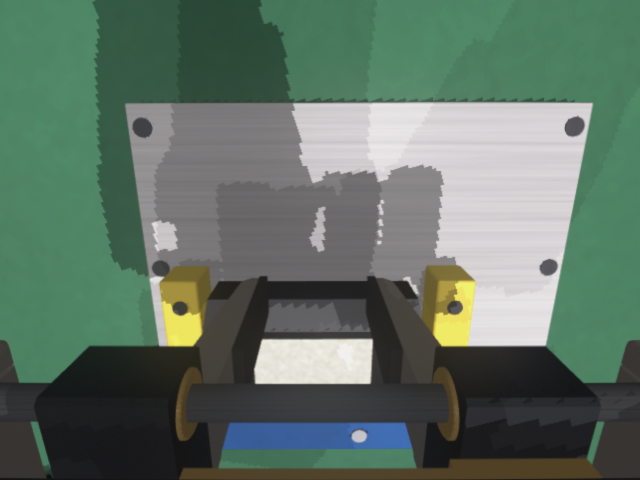

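```bash
python3 -c "
import cv2
a=cv2.imread('pics/w8.png')[255:355,150:490];cv2.imwrite('pics/w8c.png',cv2.resize(a,None,fx=2.35,fy=2.35,interpolation=cv2.INTER_CUBIC))"
```

```text
(no output)
```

View pics/w8c.png

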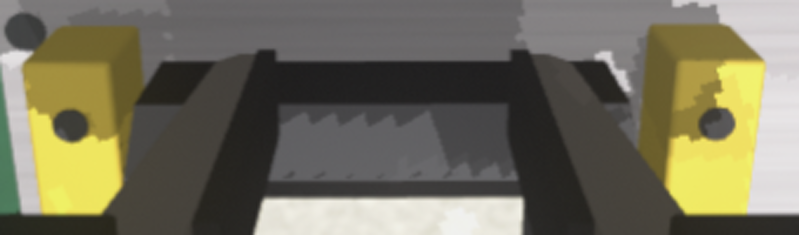

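```bash
python3 -c "
from h import *
i=camera_info('wrist');u=lambda p:(np.array(p,float)+.5)/2.35-.5+np.array((150,255))
g=lambda p,z:((toplane(i,u(p),z)[:,:2]-FC)@np.c_[fx,fy]).round(4).tolist()
print('mod upper edge',g([(135,103),(628,103)],.036),'lower',g([(160,62),(605,62)],.012))
print('stops top front',g([(22,64),(125,68),(680,62),(765,62)],.036),'bottom front',g([(140,27),(650,25)],.012))
rep()"
```

```text
mod upper edge [[-0.0692, -0.0804], [-0.0691, 0.0313]] lower [[-0.0689, -0.0809], [-0.0688, 0.0318]]
stops top front [[-0.0787, -0.1049], [-0.0777, -0.0819], [-0.0792, 0.0422], [-0.0791, 0.0613]] bottom front [[-0.0783, -0.0852], [-0.0788, 0.0424]]
t 12.9 fence frame tcp x,y,z -0.07499357229567151 -0.022554863798890972 0.04317124662351918 force fx,fy,z -9.497515305994481 0.07957921143787264 12.166534530338904 w 0.049790286985633724
```

Module is flush (near side straight, about 10 mm behind the stop fronts, zero yaw) and ~3.6 mm off centre between the stops, within tolerance. One more hold to confirm the forces are steady.

servo_tool --increments '[[[0,0,0.001],[0,0,0],0.54],[[0,0,0.001],[0,0,0],0.54],[[0,0,0.001],[0,0,0],0.54],[[0,0,0.001],[0,0,0],0.54],[[0,0,0.001],[0,0,0],0.54]]'

```text
clock: 13.4
tcp_pos: [0.4547, -0.2233, 0.0432]
eef_rot: [[-0.007, 0.326, 0.945], [0.003, 0.945, -0.326], [-1.0, 0.001, -0.007]]
ft_force: [-10.1, 4.0, 12.8]
width: 0.0495
```

```bash
python3 -c "
from h import *
rep();s=status.state();f=s['ft_force']
if 6<-(f[:2]@fx)<16 and 8<f[2]<20: print(ctrl.close_job()); rep()"
```

```text
t 13.4 fence frame tcp x,y,z -0.0749742373764207 -0.0225645977712476 0.04315210133548811 force fx,fy,z -10.837221238518254 0.5458808226274706 12.831939097225915 w 0.0494585501623256
the job is handed in; nothing more can be done
None
the job is handed in; nothing more can be done
```

I handed the job in at 13.4 s with the black module still pressed against the fence and bed; no verdict came back.

I gripped the module across its 60 mm sides, laid it on the bed about 37 mm short of the fence and let go. I then slid it up to the fence by its upright side with two spread fingertips, and finished with a diagonal push on the bevel.

- **Forces:** the wrist reading was steady at about 11 N into the fence and 13 N down.
- **Flushness:** rays from the wrist picture put its near side parallel to the fence and within about 1 mm of the flush position.
- **Between the stops:** it sat about 3.6 mm off centre, against a tolerance of 10 mm.
- **Disagreements:** the first scene and side views differed by 3–4 mm. The wrist view shifted the fence estimate by a further 2.5 mm, which I adopted.
- **Rebalancing:** the first diagonal push was too heavy downward, about 23 N against 9 N, so I rebalanced it before handing in.
- **Bystanders:** I kept clear of the glue bottle, parts box and brush throughout, but took no final measurement of their positions.

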